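Fetch the scraper from the hasped chest and clear the strip-down plate

ROBOT

A 6-joint arm with a two-finger parallel gripper is mounted at the origin on the work surface. World frame = base frame: x ahead of the robot, y to its left, z up, the work surface at z = 0. Lengths are in mm, angles in rad, forces in N, time in s.
With the tool pointing down it reaches from about 400 to 825 mm from the base axis. Payload 7 kg.
Tool frame: the origin (TCP) lies midway between the tips of the shut fingers; the grasp point (between the pads) lies 19 mm behind it (manip.pinch_z is the distance from the TCP to the grasp point, in mm); z points along the fingers, y is the line along which they close (so a half turn about z gives the same grasp; the last joint's range is limited). The gripper opens to 88 mm and grips with 3 to 60 N. Pads are 19 mm wide; open, the fingers measure 130 mm over their backs; the gripper's body (78 mm by 193 mm) begins 47 mm behind the grasp point.
Start: joints at [1.553, 0.359, 0.012, 0, -1.224, -0.288], TCP at [203.222, 643.658, 226.561] pointing down, gripper open.
Joint ranges: [-3.07, 3.07], [-1.43, 2.12], [-1.02, 1.25], [-3.03, 1.67], [-3.05, -0], [-3.03, 3.03]. Speed limits (rad/s): [2.39, 2.39, 3.01, 3.14, 3.14, 3.14].

INTERFACE

Orientations are given as a 3x3 rotation matrix whose columns are the frame's x, y, z axes.
In Python, from workcell import manip, viewer, workorder gives the robot as it stands.
- The arm moves only by the tool carry_out, never from a script. Its argument "deltas" is one flat list of numbers, 7 for each row, row after row: the shift along the tool's x, y, z in mm, then the turn, a rotation vector about the tool's x, y, z in degrees, then the opening, from -1 (shut) to 1 (fully open). In form: [dx, dy, dz, ax, ay, az, claw, dx, dy, dz, ax, ay, az, claw, ...]. A call has 1 to 20 rows; each row is the pose to reach, as a shift and turn from the pose commanded when the call began, along the tool's axes at that moment; what a row does not reach only later rows make up. A row lasts 1/10 s, in which the tool goes at most 50 mm and 8.59 degrees, less where a joint would pass 70% of its speed; a pose out of reach is approached as far as the arm can. A call with a gripper value outside its range is refused whole. The fingers move at their own pace and stop on an object; the grip force is fixed at half the most. Time passes only in rows, so rows that repeat a pose let the fingers close. It gives the time, the measured TCP pose, the force, the opening and the grip force at its end, in the units of the state.
- manip.state(): the state, without advancing time (a new reading comes with each control period).
- viewer.snapshot(name): name is "scene" or "top"; returns a dict with "img" (480x640x3 uint8, blue, green, red), "camera_matrix" (3x3 intrinsics, pixels), "world_to_cam" (4x4, takes a point from world to camera coordinates). Camera axes: x right, y down, z forward; pixel columns grow to the right and rows downward; lengths in mm; the calibration is good to about 2 mm. A picture is of the moment at which its call begins. There is no depth.
- workorder.hand_in(): hands the job in; it is judged then, once.
The state is a dict: "time": time; "q": joint angles; "dq": joint speeds; "joint_efforts": joint torques, N m; "tool_pos": TCP position; "orientation": TCP orientation; "contact_force": force on the tool from outside, world axes, zero at the start; "wrist_torque": the same for the moment, N m; "opening": finger opening in mm; "finger_force": force on a finger pad.
Only numpy, scipy, OpenCV 4.12 (cv2) and the standard library are available. Lean on these libraries where they do the work, as an engineer would, in place of code of your own. Each camera call takes 0.05 s, during which the arm holds its last target. There are 200 camera calls.

TASK

Flip the hasp off the staple of the grey tool chest and swing it clear, raise the lid, take the scraper block out, and with it sweep all the loose metal bits off the raised plate over its open front edge into the catch tray, never touching the bits with the fingers. Then put the scraper back in the chest, close the lid fully and fold the hasp back up over the staple; leave the other things on the bench undisturbed.

Things in the scene. Friction and masses are not known exactly. Their poses are not given: they have to be found in the camera images.
- chest: Grey steel tool chest fixed to the bench, 150 deep (x) by 240 wide (y) by 90 high, walls and floor 6 mm, with a lid on top (lid top at 100.5 mm). Origin: centre of its underside; +x points from the front (hasp side, towards the robot) to the back, z up.
- lid (a joint): Hinge at the chest's back top edge: 0 closed, grows as the lid's front rises, limit 1.75; at 1.65 there is room for a gripper over the chest. Stiff: stays at any angle, about 5 N at the handle to lift. Lid 154 mm front to back, 10 thick; from the middle of its front edge an 8 mm square steel staple sticks out 20 mm. With the hasp up, its slot holds the staple and the lid cannot rise.
- lid_handle (a point): Centre of the lid's T handle: a round bar 14 mm in diameter and 40 mm long along the chest's y, on a central stem (14 mm square), 30 mm above the lid's top face and 30 mm behind its front edge; with the lid closed 130.5 mm above the bench. The bar can be squeezed on its two end faces so that it turns between the fingers as the lid swings.
- lid_hinge (a point): Point on the lid's hinge axis (the axis is the chest's y), 75 mm behind the chest's centre, 90.5 mm above the bench.
- hasp (a joint): Hinge of the hasp, low on the chest's front face: 0 is upright, with its slot over the lid's staple (fastened); it grows as the hasp swings out and down towards the robot, limit 1.05. Stiff: it stays where left (about 1 N at the bar moves it).
- hasp_bar (a point): Centre of the T bar on the hasp's free end: a round bar 14 mm in diameter and 40 mm long along the chest's y, on a stem 12 mm wide. In the hasp's frame it lies 28 mm out (-x) from the 28 mm wide, 3 mm thick hasp plate and 52 mm from the hinge; fastened it is 108 mm above the bench, swung right out about 58 mm. It too can be squeezed on its end faces and turns between the fingers.
- hasp_hinge (a point): Point on the hasp's hinge axis (the axis is the chest's y), 86.5 mm in front of the chest's centre (chest x = -86.5 mm), 56 mm above the bench.
- station: Raised aluminium strip-down plate with catch tray, fixed to the bench. Origin: centre of the underside of the plate block; x points away from the robot, from tray to back fence. The plate block is 240 mm in x (-120 to +120), 220 mm in y, top 40 mm above the bench, with a dark rubber sheet. A fence 8 mm thick and 14 mm high stands along the back (inner face at x = +112) and both sides (inner faces at y = +-102); the front edge at x = -120 is open and drops into the tray.
- tray_floor (a point): Centre of the catch tray's inner floor, 4 mm above the bench. The tray adjoins the plate's front edge; inside 111 mm in x (+-55.5 from here) and 212 mm in y, its other three walls reach 46 mm above the bench.
- scraper_center (a point): Centre (half-way up, 25 mm above its underside) of the scraper block: a grey plastic sole 70 mm long (its x), 50 mm wide (its y), 12 mm thick, with a wooden grip ridge 60 mm long, 20 mm wide on top of it; 50 mm high in all, about 0.15 kg. It starts standing on its sole inside the chest, its length roughly along the chest's x; its long sides are what sweeps.
- bit0_center (a point): Middle of a loose metal bit (block 18 x 14 x 10 mm) lying on the plate, 5 mm above its underside; about 16 g. May be absent.
- bit1_center (a point): Middle of a loose metal bit (disc 18 mm in diameter, 10 high) lying on the plate, 5 mm above its underside; about 16 g. May be absent.
- bit2_center (a point): Middle of a loose metal bit (block 16 x 16 x 9 mm) lying on the plate, 5 mm above its underside; about 16 g. May be absent.
- bit3_center (a point): Middle of a loose metal bit (disc 16 mm in diameter, 9 high) lying on the plate, 5 mm above its underside; about 16 g. May be absent.
- bit4_center (a point): Middle of a loose metal bit (block 20 x 12 x 10 mm) lying on the plate, 5 mm above its underside; about 16 g. May be absent.
- bit5_center (a point): Middle of a loose metal bit (block 15 x 13 x 10 mm) lying on the plate, 5 mm above its underside; about 16 g. May be absent.
- bit6_center (a point): Middle of a loose metal bit (disc 18 mm in diameter, 10 high) lying on the plate, 5 mm above its underside; about 16 g. May be absent.
- driver: Bystander: screwdriver 160 mm long lying between chest and plate.
- flux: Bystander: small flux jar, 40 mm in diameter, 45 high.
- cleaner: Bystander: cleaner bottle, 60 mm in diameter, 130 high, behind the plate.
- spool: Bystander: solder spool standing on its flange, 54 mm in diameter, 42 high.
- dish: Bystander: steel dish, 80 mm in diameter, 25 high.
- pinwrench: Bystander: flat wrench 140 mm long.
- battery: Bystander: flat black battery pack 50 x 120 x 9 mm.

How it is judged (in metres and radians):
On the way, in this order (a step that is already met when the one before it is completed fails the run):
1. the hasp is swung clear of the staple while the lid is still shut (value of joint hasp above 0.6 rad and value of joint lid below 0.06 rad), for 0.2 s.
2. the lid is raised (value of joint lid above 1 rad), for 0.2 s.
3. the scraper is out of the chest (z of scraper_center in the frame of chest above 0.1 m and value of joint lid above 0.8 rad), for 0.1 s.
4. all the bits are in the catch tray (x of bit0_center in the frame of tray_floor between -0.058 and 0.056 m and y of bit0_center in the frame of tray_floor between -0.107 and 0.107 m and z of each of bit0_center, bit1_center, bit2_center, bit3_center, bit4_center, bit5_center, bit6_center in the frame of tray_floor below 0.03 m and x of bit1_center in the frame of tray_floor between -0.058 and 0.056 m and y of bit1_center in the frame of tray_floor between -0.107 and 0.107 m and x of bit2_center in the frame of tray_floor between -0.058 and 0.056 m and y of bit2_center in the frame of tray_floor between -0.107 and 0.107 m and x of bit3_center in the frame of tray_floor between -0.058 and 0.056 m and y of bit3_center in the frame of tray_floor between -0.107 and 0.107 m and x of bit4_center in the frame of tray_floor between -0.058 and 0.056 m and y of bit4_center in the frame of tray_floor between -0.107 and 0.107 m and x of bit5_center in the frame of tray_floor between -0.058 and 0.056 m and y of bit5_center in the frame of tray_floor between -0.107 and 0.107 m and x of bit6_center in the frame of tray_floor between -0.058 and 0.056 m and y of bit6_center in the frame of tray_floor between -0.107 and 0.107 m), for 0.2 s.
5. the scraper is back in the chest (x of scraper_center in the frame of chest between -0.069 and 0.069 m and y of scraper_center in the frame of chest between -0.114 and 0.114 m and z of scraper_center in the frame of chest below 0.065 m), for 0.2 s.
6. the lid is shut again, the hasp still swung out (value of joint lid below 0.06 rad and value of joint hasp above 0.4 rad), for 0.1 s.
At the end, for the whole second after the job is handed in: All the bits lie inside the catch tray (below its rim), the scraper lies at rest inside the chest, the lid is shut (under 0.06 rad) and the hasp is up over the staple (under 0.2 rad) (all of step 4 and all of step 5 and value of joint lid below 0.06 rad and value of joint hasp below 0.2 rad and linear speed of scraper below 0.02 m/s); the robot touches nothing.
It fails at once if the fingers touch a metal bit (contact force between the fingers and bit0 above 0.5 N or contact force between the fingers and bit1 above 0.5 N or contact force between the fingers and bit2 above 0.5 N or contact force between the fingers and bit3 above 0.5 N or contact force between the fingers and bit4 above 0.5 N or contact force between the fingers and bit5 above 0.5 N or contact force between the fingers and bit6 above 0.5 N).
It fails at once if a bystander is moved by more than 40 mm (distance of any of driver, flux, cleaner, spool, dish, pinwrench, battery from where it was at the start of the episode above 0.04 m).
Of bit0, bit1, bit2, bit3, bit4, bit5, bit6 only 4 to 7 are there at a start; the rules pass over those that are not, and their reading is None.
At some moment in a run one of scraper, bit0, bit1, bit2, bit3, bit4, bit5, bit6 may be knocked a few centimetres aside while the robot is not near it.
Once in a run the grip may slacken for a moment while it holds something.
It also fails if it takes over 192 s, if anything falls off the work surface, if the arm or the gripper's body presses on something with over 40 N, if the wrist force passes 120 N, or if a joint passes its speed limit or range.

## Working session

There is one attempt and no reset: what is moved stays moved. The work goes in short steps, Python scripts to look and compute and a tool call to move; the robot and the scene stay as the last step left them, time stands still between calls to the robot, and variables do not carry over. Pictures are saved under pics/ and viewed, at most 14 in all, crops included, and the job is handed in when it is done.

Besides the shell and the picture viewer there is one more tool, called after "Call:" as a command line: name --argument value ..., lists and objects as JSON in quotes. carry_out: Moves the arm, as the interface text tells. Its arguments: {"type":"object","properties":{"deltas":{"type":"array"}},"required":["deltas"]}

```bash
mkdir -p pics; ls; python3 - <<'E'
from workcell import manip, viewer
import cv2,numpy as np
for n in("scene","top"):
    s=viewer.snapshot(n); cv2.imwrite(f"pics/{n}0.png",s["img"])
    np.savez(f"{n}_cal.npz",K=s["camera_matrix"],T=s["world_to_cam"])
    print(n,s["camera_matrix"].tolist(),np.round(s["world_to_cam"],3).tolist())
s=manip.state()
print(s["tool_pos"],np.round(s["orientation"],3).tolist(),s["opening"],s["time"],s["contact_force"])
E
```

```text
pics
scene [[586.2235788723004, 0.0, 327.74599458122066], [0.0, 586.2235788723004, 237.2813345567061], [0.0, 0.0, 1.0]] [[-0.749, 0.662, -0.006, 425.459], [0.517, 0.579, -0.631, -233.199], [-0.414, -0.476, -0.776, 1878.884], [0.0, 0.0, 0.0, 1.0]]
top [[505.13850875553345, 0.0, 305.3586455765302], [0.0, 505.13850875553345, 244.2142165558585], [0.0, 0.0, 1.0]] [[0.019, -1.0, 0.016, -21.625], [-0.992, -0.021, -0.122, 569.836], [0.123, -0.014, -0.992, 1389.09], [0.0, 0.0, 0.0, 1.0]]
[203.11226129 643.26052972 225.69471124] [[0.954, -0.301, -0.0], [-0.301, -0.954, -0.002], [0.0, 0.002, -1.0]] 87.85119415274721 0.1 [-0.80676379  0.75712254  0.3611615 ]
```

View pics/top0.png

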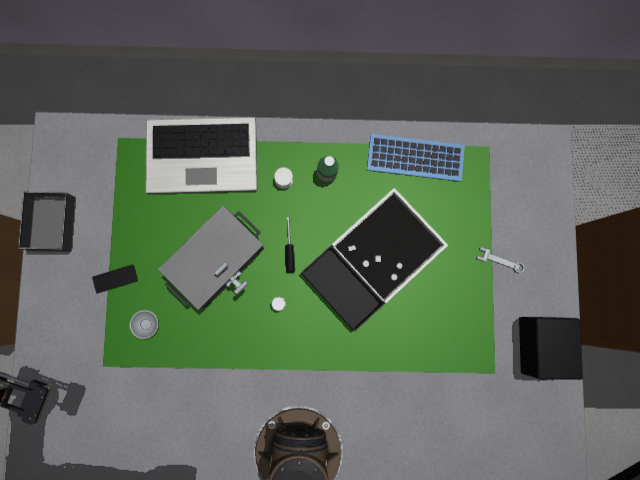

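View pics/scene0.png

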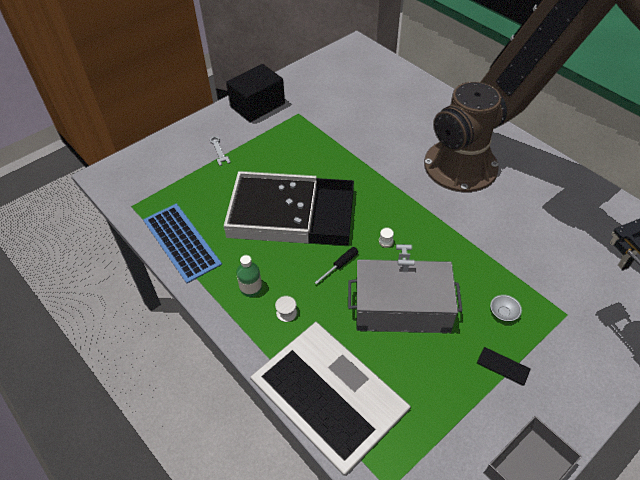

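```bash
cat > h.py <<'E'
import numpy as np, cv2
from workcell import manip, viewer
def cal(n):
    d=np.load(f"{n}_cal.npz"); return d["K"],d["T"]
def ray(n,uv,z):
    K,T=cal(n); R,t=T[:3,:3],T[:3,3]; c=-R.T@t
    d=R.T@np.linalg.solve(K,[uv[0],uv[1],1.]); return c+d*(z-c[2])/d[2]
def proj(n,p):
    K,T=cal(n); q=K@(T[:3,:3]@np.asarray(p,float)+T[:3,3]); return q[:2]/q[2]
def tri(uvt,uvs):
    A=[];b=[]
    for n,uv in(("top",uvt),("scene",uvs)):
        K,T=cal(n);P=K@T[:3]
        for i in(0,1): A.append(P[i,:3]-uv[i]*P[2,:3]);b.append(uv[i]*P[2,3]-P[i,3])
    return np.linalg.lstsq(np.array(A),np.array(b),rcond=None)[0]
def crop(n,x,y,w,h,s): 
    return cv2.resize(viewer.snapshot(n)["img"][y:y+h,x:x+w],None,fx=s,fy=s,interpolation=cv2.INTER_CUBIC)
E
python3 - <<'E'
from h import *
t=cv2.imread("pics/top0.png");s=cv2.imread("pics/scene0.png")
f=lambda im,x,y:cv2.resize(im[y:y+100,x:x+133],(399,300),interpolation=cv2.INTER_CUBIC)
cv2.imwrite("pics/z0.png",np.vstack([np.hstack([f(t,145,210),f(t,310,190)]),np.hstack([f(s,340,230),f(s,225,165)])]))
# lid corners from top
g=cv2.cvtColor(t,cv2.COLOR_BGR2HSV)
m=((g[...,1]<40)&(g[...,2]>85)&(g[...,2]<150)).astype(np.uint8); m[:,:140]=0;m[:,280:]=0;m[:200]=0;m[320:]=0
m=cv2.morphologyEx(m,cv2.MORPH_OPEN,np.ones((9,9)))
c=max(cv2.findContours(m,0,1)[0],key=cv2.contourArea);print("lid",cv2.boxPoints(cv2.minAreaRect(c)).tolist())
w=[ray("top",p,100.5)[:2] for p in cv2.boxPoints(cv2.minAreaRect(c))];print(np.round(w,1).tolist(),np.mean(w,0))
g=cv2.cvtColor(t,cv2.COLOR_BGR2GRAY); m=(g>110).astype(np.uint8)
m[:,:330]=0;m[:,450:]=0;m[:195]=0;m[300:]=0
for c in cv2.findContours(m,1,1)[0]:
    M=cv2.moments(c)
    if 10<M["m00"]<200: 
        u=(M["m10"]/M["m00"],M["m01"]/M["m00"]);print("bit",np.round(u,1),M["m00"],np.round(ray("top",u,48),1))
    elif M["m00"]>200: print("fence",np.round([ray("top",p,54)[:2] for p in cv2.boxPoints(cv2.minAreaRect(c))],1).tolist())
E
```

```text
lid [[157.50001525878906, 269.5], [222.50001525878906, 204.5], [262.5, 244.5], [197.50001525878906, 309.5]]
[[486.2, 382.5], [665.8, 216.9], [558.9, 105.6], [382.7, 271.8]] [523.39282609 244.19764897]
bit [393.7 276.6] 21.5 [ 483.1 -257.6   48. ]
bit [399.2 265.3] 17.0 [ 514.8 -272.8   48. ]
bit [365.5 263.3] 25.0 [ 518.6 -178.8   48. ]
bit [377.6 258.5] 24.0 [ 532.6 -212.5   48. ]
bit [351.7 247.6] 22.5 [ 561.7 -139.9   48. ]
fence [[709.0, -77.0], [716.5, -413.9], [423.8, -409.1], [417.6, -80.7]]
```

View pics/z0.png

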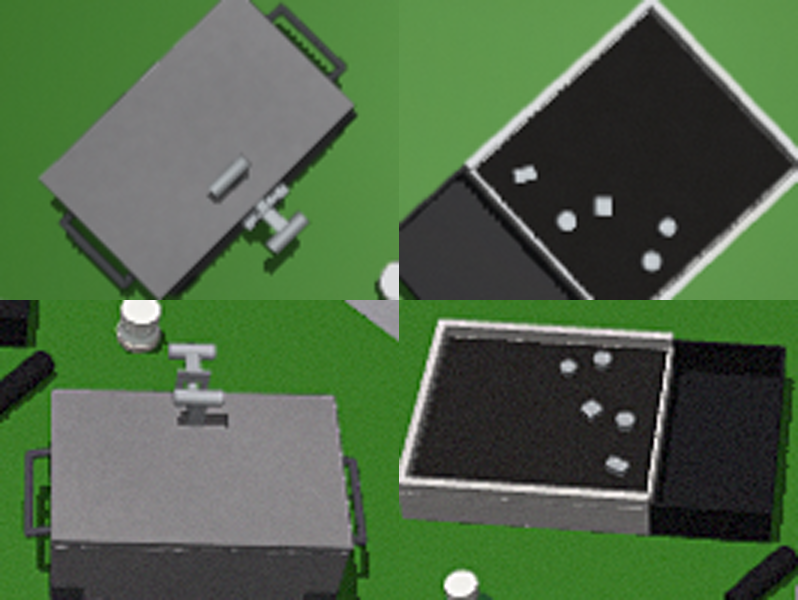

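```bash
cat >> h.py <<'E'
def fit(local,world):  # 2D rigid fit
    a=np.array(local,float);b=np.array(world,float);ac=a-a.mean(0);bc=b-b.mean(0)
    th=np.arctan2((ac[:,0]*bc[:,1]-ac[:,1]*bc[:,0]).sum(),(ac*bc).sum())
    R=np.array([[np.cos(th),-np.sin(th)],[np.sin(th),np.cos(th)]]);t=b.mean(0)-R@a.mean(0)
    return th,R,t,np.linalg.norm(a@R.T+t-b,axis=1)
E
python3 - <<'E'
from h import *
# chest lid corners: lid x range -79..75 chest
px=[(158.3,269.3),(199.3,309.3),(263,244.7)]
w=[ray("top",p,100.5)[:2] for p in px];print(np.round(w,1).tolist())
print(np.linalg.norm(w[0]-w[1]),np.linalg.norm(w[1]-w[2]))
h=ray("top",(221.5,269),130.5);b=ray("top",(241,287.3),108)
print("handle",h,tri((221.5,269),(406.3,262.7)),"bar",b,tri((241,287.3),(404,247)))
# lid local: front at -79?, handle 30 behind front
L=[(75,120),(-79,120),(-79,-120),(-49,0),(-86.5-28,0)]
W=w+[h[:2],b[:2]]
print("chest",fit(L,W))
# also y-axis from driver
px=[(394.3,190.7),(443,245),(333,245)]
th,R,t,e=fit([(120,110),(120,-110),(-120,110)],[ray("top",p,54)[:2] for p in px]);print("station",th,t,e)
for u in [(393.7,276.6),(399.2,265.3),(365.5,263.3),(377.6,258.5),(351.7,247.6)]: print(np.round(R.T@(ray("top",u,48)[:2]-t),1))
print("tray", t+R@[-120-55.5,0])
E
```

```text
[[486.7, 380.4], [383.3, 267.1], [558.4, 104.2]]
153.48407570257672 239.12870912481782
handle [488.76073257 208.2686779  130.5       ] [488.642538   210.37878738 121.95639467] bar [442.99962551 158.42304805 108.        ] [442.35383407 160.44303765  99.55774987]
chest (np.float64(0.8207814064214676), array([[ 0.68164968, -0.7316787 ],
       [ 0.7316787 ,  0.68164968]]), array([523.2092816 , 243.39435785]), array([0.43370317, 1.77232897, 1.31744819, 1.27499785, 2.46876299]))
station -0.8203225167809264 [ 567.9765176  -242.59456875] [ 5.88879812 11.4784906   7.33977035]
[-47.1 -72.3]
[-14.1 -59.6]
[-80.4   7.3]
[-46.1  -5.4]
[-79.3  65.4]
tray [ 448.28808604 -114.23986743]
```

```bash
cat >> h.py <<'E'
from scipy.spatial.transform import Rotation as Ro
C_TH=0.8208; C_T=np.array([523.2,243.4])
def frame(th): return np.array([[np.cos(th),-np.sin(th),0],[np.sin(th),np.cos(th),0],[0,0,1.]])
def cw(x,y,z): return np.r_[C_T,0]+frame(C_TH)@np.array([x,y,z],float)
def down(thx): # tool x horizontal at yaw thx, z down
    return frame(thx)@np.diag([1,-1,-1.])
def to(p,R=None):
    s=manip.state();R0=s["orientation"];R=R0 if R is None else R
    print("from",np.round(s["tool_pos"],1),"t",round(s["time"],1),"d",np.round(R0.T@(p-s["tool_pos"]),1),"rot",np.round(np.degrees(Ro.from_matrix(R0.T@R).as_rotvec()),1),"open",round(s["opening"],1),"F",np.round(s["contact_force"],1))
E
python3 - <<'E'
from h import *
px=[(394.3,190.7),(447,244.5),(333,245),(386,302.5)]
th,R,t,e=fit([(120,110),(120,-110),(-120,110),(-120,-110)],[ray("top",p,54 if i<3 else 54)[:2] for i,p in enumerate(px)]);print("station",th,t,e)
for u in [(393.7,276.6),(399.2,265.3),(365.5,263.3),(377.6,258.5),(351.7,247.6)]: print(np.round(R.T@(ray("top",u,48)[:2]-t),1))
to(cw(-114.5,0,200),down(C_TH)); to(cw(-114.5,0,89))
E
```

```text
station -0.8105892003407982 [ 569.69997972 -246.67056215] [6.72783883 4.31336988 3.25238911 3.69541504]
[-51.9 -70.3]
[-18.8 -57.9]
[-84.5   9.6]
[-50.3  -3.4]
[-82.8  67.7]
from [203.1 643.3 225.7] t 0.1 d [376.4 388.3  26.4] rot [  0.1   0.  -64.6] open 87.9 F [-0.8  0.8  0.4]
from [203.1 643.3 225.7] t 0.1 d [376.4 388.1 137.4] rot [0. 0. 0.] open 87.9 F [-0.8  0.8  0.4]
```

Call:
carry_out --deltas '[376, 388, 20, 0, 0, -64.6, 1, 376, 388, 20, 0, 0, -64.6, 1, 376, 388, 20, 0, 0, -64.6, 1, 376, 388, 20, 0, 0, -64.6, 1, 376, 388, 20, 0, 0, -64.6, 1, 376, 388, 20, 0, 0, -64.6, 1, 376, 388, 20, 0, 0, -64.6, 1, 376, 388, 20, 0, 0, -64.6, 1, 376, 388, 20, 0, 0, -64.6, 1, 376, 388, 20, 0, 0, -64.6, 1, 376, 388, 20, 0, 0, -64.6, 1, 376, 388, 20, 0, 0, -64.6, 1, 376, 388, 20, 0, 0, -64.6, 1, 376, 388, 20, 0, 0, -64.6, 1, 376, 388, 20, 0, 0, -64.6, 1, 376, 388, 20, 0, 0, -64.6, 1, 376, 388, 20, 0, 0, -64.6, 1, 376, 388, 20, 0, 0, -64.6, 1]'

```text
time: 1.9
tool_pos: [444.8, 161.0, 206.6]
orientation: [[0.68, 0.733, 0.0], [0.733, -0.68, 0.0], [0.0, 0.0, -1.0]]
contact_force: [0.3, 0.5, 0.2]
opening: 87.7
finger_force: 0.0
```

Call:
carry_out --deltas '[0, -1, 117, 0, 0, 0, 1, 0, -1, 117, 0, 0, 0, 1, 0, -1, 117, 0, 0, 0, 1, 0, -1, 117, 0, 0, 0, 1]'

```text
time: 2.3
tool_pos: [442.6, 159.9, 87.0]
orientation: [[0.681, 0.732, -0.004], [0.732, -0.681, -0.004], [-0.006, -0.001, -1.0]]
contact_force: [0.2, 0.6, 0.7]
opening: 87.8
finger_force: 0.0
```

```bash
python3 - <<'E'
from h import *
a=crop("top",190,235,100,100,4);b=crop("scene",354,200,100,100,4)
cv2.imwrite("pics/a1.png",np.hstack([a,b]))
to(cw(-114.5,0,89))
E
```

```text
from [444.7 161.5  90.1] t 2.4 d [-1.1  1.6  1.1] rot [0. 0. 0.] open 87.4 F [0.4 0.2 0. ]
```

View pics/a1.png

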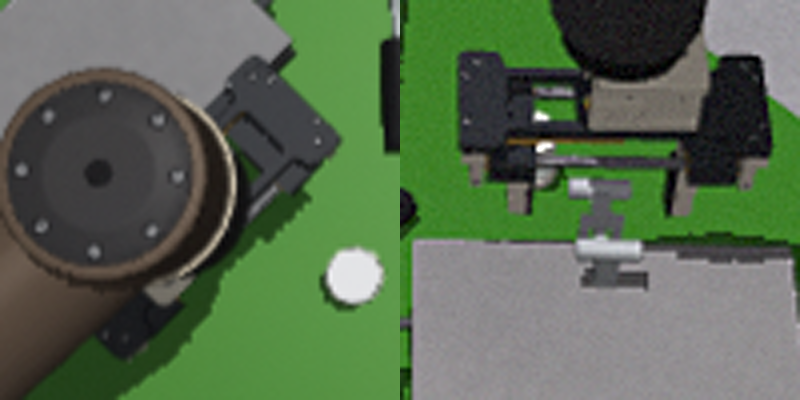

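Call:
carry_out --deltas '[-1, 0, 0, 0, 0, 0, -1, -1, 0, 0, 0, 0, 0, -1, -1, 0, 0, 0, 0, 0, -1, -1, 0, 0, 0, 0, 0, -1, -1, 0, 0, 0, 0, 0, -1, -1, 0, 0, 0, 0, 0, -1, -1, 0, 0, 0, 0, 0, -1]'

```text
time: 3.1
tool_pos: [443.5, 160.4, 89.6]
orientation: [[0.681, 0.732, -0.0], [0.732, -0.681, 0.0], [0.0, -0.0, -1.0]]
contact_force: [-2.1, -0.0, 1.4]
opening: 39.9
finger_force: 30.0
```

Call:
carry_out --deltas '[-5, 0, 3, 0, 0, 0, -1, -9.8, 0, 6.6, 0, 0, 0, -1, -14, 0, 10.5, 0, 0, 0, -1, -18, 0, 15, 0, 0, 0, -1, -21.5, 0, 19.8, 0, 0, 0, -1, -24.5, 0, 25, 0, 0, 0, -1, -27, 0, 30.3, 0, 0, 0, -1, -28.8, 0, 36, 0, 0, 0, -1, -30, 0, 41, 0, 0, 0, -1, -30.6, 0, 44.5, 0, 0, 0, -1, -30.6, 0, 46, 0, 0, 0, -1, -30.6, 0, 46, 0, 0, 0, -1]'

```text
time: 4.3
tool_pos: [422.5, 138.0, 43.1]
orientation: [[0.681, 0.732, -0.0], [0.732, -0.681, -0.0], [-0.0, -0.0, -1.0]]
contact_force: [-1.3, 5.0, 2.0]
opening: 39.5
finger_force: 30.0
```

Call:
carry_out --deltas '[0, 0, 0, 0, 0, 0, 1, 0, 0, 0, 0, 0, 0, 1, 0, 0, 0, 0, 0, 0, 1, 0, 0, 0, 0, 0, 0, 1, 0, 0, -50, 0, 0, 0, 1, 0, 0, -100, 0, 0, 0, 1, 0, 0, -140, 0, 0, 0, 1, 40, 0, -140, 0, 0, 0, 1, 80, 0, -140, 0, 0, 0, 1, 95, 0, -140, 0, 0, 0, 1, 95, 0, -140, 0, 0, 0, 1]'

```text
time: 5.4
tool_pos: [488.1, 208.4, 182.6]
orientation: [[0.681, 0.732, -0.001], [0.732, -0.681, -0.001], [-0.002, 0.0, -1.0]]
contact_force: [-0.4, 0.4, -0.6]
opening: 87.6
finger_force: 0.0
```

```bash
python3 - <<'E'
from h import *
a=crop("top",190,235,100,100,4);b=crop("scene",354,200,100,100,4)
cv2.imwrite("pics/a2.png",np.hstack([a,b]))
to(cw(-49,0,111.5),down(C_TH))
E
```

```text
from [486.6 206.9 182.7] t 5.5 d [ 2.9  1.9 71.2] rot [-0.   0.1  0. ] open 87.7 F [-0.1 -0.9 -0.4]
```

View pics/a2.png

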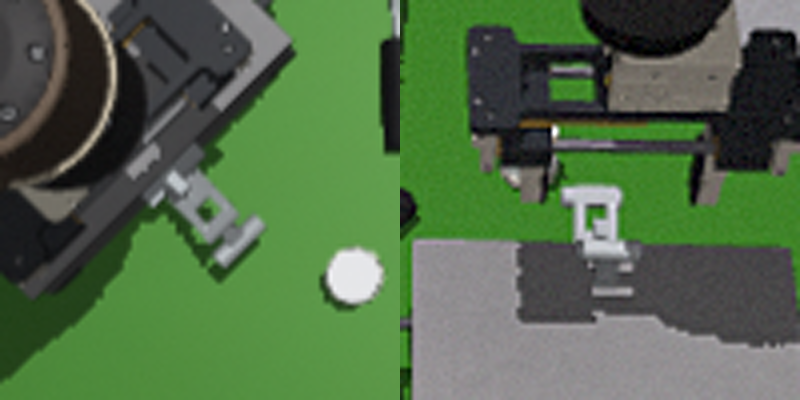

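Call:
carry_out --deltas '[2, 1, 40, 0, 0, 0, 1, 2, 1, 71, 0, 0, 0, 1, 2, 1, 71, 0, 0, 0, 1, 2, 1, 71, 0, 0, 0, -1, 2, 1, 71, 0, 0, 0, -1, 2, 1, 71, 0, 0, 0, -1, 2, 1, 71, 0, 0, 0, -1, 2, 1, 71, 0, 0, 0, -1, 2, 1, 71, 0, 0, 0, -1, 2, 1, 71, 0, 0, 0, -1]'

```text
time: 6.5
tool_pos: [489.1, 208.8, 112.7]
orientation: [[0.681, 0.732, -0.0], [0.732, -0.681, 0.001], [0.0, -0.001, -1.0]]
contact_force: [-2.2, 0.5, 2.8]
opening: 39.3
finger_force: 30.0
```

```bash
python3 - <<'E'
from h import *
to(cw(-49,0,111.5),down(C_TH))
for a in np.linspace(0,95.7,21)[1:]:
    f=np.radians(17.9+a);b=np.radians(0.42*a)
    print(f"{124-130.3*np.cos(f)-19*np.sin(b):.0f}, 0, {-(130.3*np.sin(f)-40)+19*(np.cos(b)-1):.0f}, 0, {-np.degrees(b):.0f}, 0, -1",end=", ")
E
```

```text
from [489.1 208.8 112.7] t 6.5 d [-0.5  1.4  1.2] rot [-0.1 -0.   0. ] open 39.3 F [-2.2  0.5  2.8]
3, 0, -10, 0, -2, 0, -1, 7, 0, -20, 0, -4, 0, -1, 12, 0, -30, 0, -6, 0, -1, 17, 0, -39, 0, -8, 0, -1, 24, 0, -47, 0, -10, 0, -1, 31, 0, -55, 0, -12, 0, -1, 38, 0, -62, 0, -14, 0, -1, 46, 0, -69, 0, -16, 0, -1, 55, 0, -75, 0, -18, 0, -1, 64, 0, -80, 0, -20, 0, -1, 73, 0, -84, 0, -22, 0, -1, 83, 0, -88, 0, -24, 0, -1, 93, 0, -90, 0, -26, 0, -1, 103, 0, -92, 0, -28, 0, -1, 114, 0, -93, 0, -30, 0, -1, 124, 0, -93, 0, -32, 0, -1, 134, 0, -92, 0, -34, 0, -1, 144, 0, -90, 0, -36, 0, -1, 154, 0, -87, 0, -38, 0, -1, 164, 0, -84, 0, -40, 0, -1,
```

Call:
carry_out --deltas '[3, 0, -10, 0, -2, 0, -1, 7, 0, -20, 0, -4, 0, -1, 12, 0, -30, 0, -6, 0, -1, 17, 0, -39, 0, -8, 0, -1, 24, 0, -47, 0, -10, 0, -1, 31, 0, -55, 0, -12, 0, -1, 38, 0, -62, 0, -14, 0, -1, 46, 0, -69, 0, -16, 0, -1, 55, 0, -75, 0, -18, 0, -1, 64, 0, -80, 0, -20, 0, -1, 73, 0, -84, 0, -22, 0, -1, 83, 0, -88, 0, -24, 0, -1, 93, 0, -90, 0, -26, 0, -1, 103, 0, -92, 0, -28, 0, -1, 114, 0, -93, 0, -30, 0, -1, 124, 0, -93, 0, -32, 0, -1, 134, 0, -92, 0, -34, 0, -1, 144, 0, -90, 0, -36, 0, -1, 154, 0, -87, 0, -38, 0, -1, 164, 0, -84, 0, -40, 0, -1]'

```text
time: 8.5
tool_pos: [601.9, 328.2, 205.9]
orientation: [[0.523, 0.734, -0.433], [0.56, -0.679, -0.474], [-0.642, 0.005, -0.767]]
contact_force: [0.0, 7.9, 36.9]
opening: 37.6
finger_force: 30.1
```

Call:
carry_out --deltas '[0, 0, 0, 0, 0, 0, -1, 0, 0, 0, 0, 0, 0, -1]'

```text
time: 8.7
tool_pos: [601.4, 329.1, 196.5]
orientation: [[0.522, 0.733, -0.437], [0.561, -0.681, -0.471], [-0.642, 0.0, -0.766]]
contact_force: [0.3, 0.4, -0.9]
opening: 20.1
finger_force: 0.0
```

```bash
python3 - <<'E'
from h import *
a=crop("top",140,170,160,150,2.5);b=crop("scene",320,190,160,150,2.5)
cv2.imwrite("pics/a3.png",np.hstack([a,b]))
s=manip.state();R=s["orientation"];g=s["tool_pos"]-19*R[:,2]
c=frame(C_TH).T@(g-np.r_[C_T,0]);print("grasp chest",c,"angle",np.degrees(np.arctan2(c[2]-90.5,75-c[0]))-17.9, s["contact_force"],s["q"])
E
```

```text
grasp chest [127.50163004   1.0526942  210.33221661] angle 95.75948384744194 [-0.38435975 -0.32000838 -0.12184476] [ 0.79402192  0.84322666  0.58736392  0.01937747 -2.01371137  1.60046293]
```

View pics/a3.png

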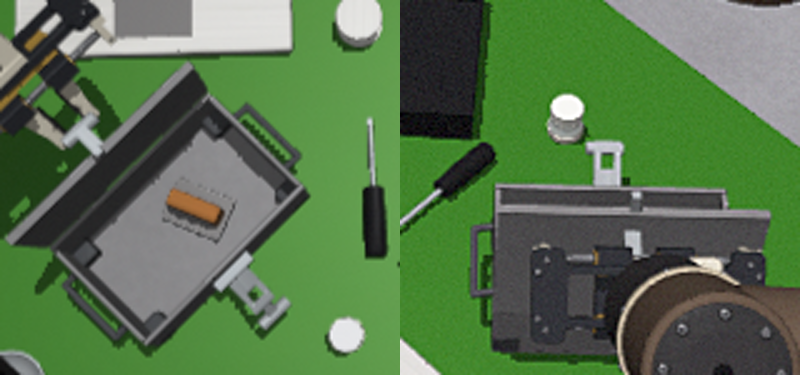

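```bash
python3 - <<'E'
from h import *
K,T=cal("top");Rc=frame(C_TH)
for u in [(173.6,224),(173.6-2,224-2),(175.6,226)]:
    p0=ray("top",u,250);p1=ray("top",u,150)
    a=Rc.T@(p0-np.r_[C_T,0]);b=Rc.T@(p1-np.r_[C_T,0])
    for k in np.linspace(-.5,1.3,400):
        q=a+k*(b-a)
        if abs(np.hypot(q[0]-75,q[2]-90.5)-130.3)<.15: print(np.round(q,1),np.degrees(np.arctan2(q[2]-90.5,75-q[0]))-17.9)
# predicted pixel of handle at various angles
for al in (75,85,90,95):
    f=np.radians(17.9+al);x,z=75-130.3*np.cos(f),90.5+130.3*np.sin(f)
    print(al,proj("top",cw(x,0,z)),proj("scene",cw(x,0,z)))
E
```

```text
[ 99.7   0.4 218.3] 83.02239986419886
[ 92.2   0.4 219.7] 79.68735772206583
75 [178.66479654 228.80642448] [412.29058242 282.56352261]
85 [172.55162905 222.69328156] [412.79150484 291.64741021]
90 [169.74286988 219.83586589] [412.96725857 296.5029084 ]
95 [167.13474504 217.14753816] [413.09003748 301.50823258]
```

```bash
cat >> h.py <<'E'
def way(L):
    s=manip.state();R0=s["orientation"];print("from",np.round(s["tool_pos"],1),"t",round(s["time"],1),"open",round(s["opening"],1),"ff",s["finger_force"],"F",np.round(s["contact_force"],1))
    for p,R in L: print(np.round(R0.T@(p-s["tool_pos"]),1).tolist(),np.round(np.degrees(Ro.from_matrix(R0.T@R).as_rotvec()),1).tolist())
E
python3 - <<'E'
from h import *
R0=manip.state()["orientation"];D=down(C_TH)
way([(cw(166,0,265),R0),(cw(166,0,340),D),(cw(20,0,340),D),(cw(20,0,220),D)])
E
```

```text
from [601.  328.5 195.8] t 8.8 open 9.6 ff 0.0 F [-0.4 -0.3 -0.1]
[-5.7, 1.1, -85.6] [0.0, 0.0, 0.0]
[-54.0, 1.0, -143.0] [-0.0, 40.1, 0.1]
[-165.7, 0.9, -49.1] [-0.0, 40.1, 0.1]
[-88.5, 1.0, 42.8] [-0.0, 40.1, 0.1]
```

Call:
carry_out --deltas '[-3, 0, -45, 0, 0, 0, -1, -6, 0, -86, 0, 0, 0, -1, -54, 1, -143, 0, 40, 0, -1, -54, 1, -143, 0, 40, 0, -1, -54, 1, -143, 0, 40, 0, -1, -54, 1, -143, 0, 40, 0, -1, -54, 1, -143, 0, 40, 0, -1, -54, 1, -143, 0, 40, 0, -1, -92, 1, -112, 0, 40, 0, -1, -130, 1, -80, 0, 40, 0, -1, -166, 1, -49, 0, 40, 0, -1, -166, 1, -49, 0, 40, 0, -1, -140, 1, -19, 0, 40, 0, -1, -114, 1, 11, 0, 40, 0, -1, -88, 1, 42, 0, 40, 0, -1, -88, 1, 42, 0, 40, 0, -1]'

```text
time: 10.4
tool_pos: [534.9, 256.8, 214.7]
orientation: [[0.682, 0.732, -0.01], [0.732, -0.682, -0.007], [-0.012, -0.002, -1.0]]
contact_force: [0.1, -0.4, -0.5]
opening: 0.7
finger_force: 0.0
```

Call:
carry_out --deltas '[15, 0, -3, 0, 0, 0, -1, 30, 0, -3, 0, 0, 0, -1, 36, 0, -3, 0, 0, 0, -1, 42, 0, -3, 0, 0, 0, -1, 47, 0, -3, 0, 0, 0, -1, 52, 0, -3, 0, 0, 0, -1, 56, 0, -3, 0, 0, 0, -1, 60, 0, -3, 0, 0, 0, -1, 62, 0, -3, 0, 0, 0, -1]'

```text
time: 11.3
tool_pos: [580.0, 304.0, 223.7]
orientation: [[0.681, 0.732, -0.0], [0.732, -0.681, -0.001], [-0.001, 0.0, -1.0]]
contact_force: [0.3, -2.6, 0.0]
opening: 0.6
finger_force: 1.2
```

Call:
carry_out --deltas '[-30, 0, 0, 0, 0, 0, -1, -60, 0, -60, 0, 0, 0, -1, -110, 0, -60, 0, 0, 0, 1, -160, 0, -60, 0, 0, 0, 1, -190, 0, -60, 0, 0, 0, 1, -190, 0, -60, 0, 0, 0, 1]'

```text
time: 11.9
tool_pos: [448.0, 162.7, 285.4]
orientation: [[0.681, 0.732, 0.002], [0.732, -0.681, 0.003], [0.004, -0.001, -1.0]]
contact_force: [1.3, 0.7, 1.3]
opening: 26.7
finger_force: 0.0
```

```bash
python3 - <<'E'
from h import *
a=crop("top",140,170,160,150,2.5);b=crop("scene",320,190,160,150,2.5)
cv2.imwrite("pics/a4.png",np.hstack([a,b]))
print(manip.state()["tool_pos"])
t=viewer.snapshot("top")["img"];s=viewer.snapshot("scene")["img"]
for n,im in(("top",t),("scene",s)):
    g=cv2.cvtColor(im,cv2.COLOR_BGR2HSV);m=((g[...,0]<20)&(g[...,1]>120)&(g[...,2]>80)).astype(np.uint8)
    m[:,:150]=0;m[:,480:]=0
    for c in cv2.findContours(m,0,1)[0]:
        if cv2.contourArea(c)>40:
            r=cv2.minAreaRect(c);print(n,r)
            if n=="top":
                w=[(ray("top",p,56)[:2]-C_T)@frame(C_TH)[:2,:2] for p in cv2.boxPoints(r)];print(np.round(w,1).tolist(),np.mean(w,0))
E
```

```text
[450.45455296 165.04869826 285.01395585]
scene ((167.75001525878906, 90.75000762939453), (15.178933143615723, 37.631107330322266), 71.56504821777344)
```

View pics/a4.png

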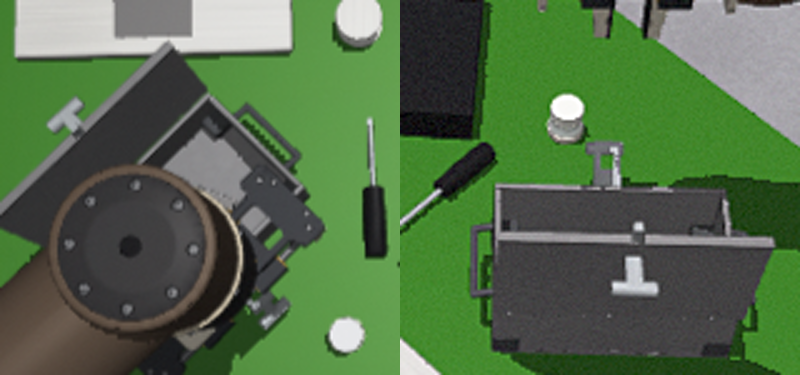

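```bash
python3 - <<'E'
from h import *
im=cv2.imread("pics/a3.png")[:,:400]
g=cv2.cvtColor(im,cv2.COLOR_BGR2HSV);m=((g[...,0]<20)&(g[...,1]>120)&(g[...,2]>80)).astype(np.uint8)
for c in cv2.findContours(m,0,1)[0]:
    if cv2.contourArea(c)>200:
        r=cv2.minAreaRect(c);print(r)
        P=cv2.boxPoints(r)/2.5+[140,170]-.3
        w=np.array([ray("top",p,54)[:2] for p in P]);ctr=w.mean(0);print(np.round(w,1).tolist(),ctr,(ctr-C_T)@frame(C_TH)[:2,:2])
        e=max([w[1]-w[0],w[2]-w[1]],key=np.linalg.norm);print(np.linalg.norm(e),np.degrees(np.arctan2(e[1],e[0])))
E
```

```text
((193.19488525390625, 205.75103759765625), (53.329734802246094, 17.458105087280273), 22.10944938659668)
[[542.6, 265.1], [560.8, 258.6], [539.5, 203.1], [521.4, 209.7]] [541.05681959 234.16477645] [  5.41451897 -19.36074234]
59.431429192962284 -110.95743746572766
```

```bash
python3 - <<'E'
from h import *
D=down(np.radians(69));p=np.array([537.5,224.9,0])
way([(p+[0,0,200],D),(p+[0,0,30],D)])
E
```

```text
from [451.  165.7 284.1] t 12.1 open 43.2 ff 0.0 F [ 0.5  0.2 -0.3]
[102.1, 23.1, 84.3] [0.0, -0.1, -21.9]
[101.9, 23.1, 254.3] [0.0, -0.1, -21.9]
```

Call:
carry_out --deltas '[40, 10, 40, 0, 0, -8, 1, 80, 20, 60, 0, 0, -16, 1, 102, 23, 84, 0, 0, -22, 1, 102, 23, 84, 0, 0, -22, 1, 102, 23, 130, 0, 0, -22, 1, 102, 23, 175, 0, 0, -22, 1, 102, 23, 215, 0, 0, -22, 1, 102, 23, 240, 0, 0, -22, 1, 102, 23, 254, 0, 0, -22, 1, 102, 23, 254, 0, 0, -22, 1, 102, 23, 254, 0, 0, -22, 1]'

```text
time: 13.2
tool_pos: [537.2, 224.4, 30.0]
orientation: [[0.357, 0.934, -0.0], [0.934, -0.357, -0.0], [-0.0, 0.0, -1.0]]
contact_force: [-0.1, 0.6, 0.3]
opening: 87.3
finger_force: 0.0
```

```bash
python3 - <<'E'
from h import *
D=down(np.radians(69));p=np.array([537.5,224.9,0])
way([(p+[0,0,30],D)])
E
```

```text
from [537.2 224.4  30. ] t 13.2 open 87.3 ff 0.0 F [-0.1  0.6  0.3]
[0.5, 0.1, -0.0] [0.0, 0.0, 0.1]
```

Call:
carry_out --deltas '[0, 0, 0, 0, 0, 0, -1, 0, 0, 0, 0, 0, 0, -1, 0, 0, 0, 0, 0, 0, -1, 0, 0, 0, 0, 0, 0, -1, 0, 0, 0, 0, 0, 0, -1, 0, 0, 0, 0, 0, 0, -1, 0, 0, 0, 0, 0, 0, -1, 0, 0, 0, 0, 0, 0, -1, 0, 0, 0, 0, 0, 0, -1, 0, 0, 0, 0, 0, 0, -1]'

```text
time: 14.2
tool_pos: [536.8, 223.9, 29.9]
orientation: [[0.357, 0.934, 0.0], [0.934, -0.357, -0.0], [-0.0, 0.0, -1.0]]
contact_force: [-0.2, -0.5, -0.9]
opening: 19.7
finger_force: 30.0
```

Call:
carry_out --deltas '[0, 0, -15, 0, 0, 0, -1, 0, 0, -40, 0, 0, 0, -1, 0, 0, -75, 0, 0, 0, -1, 0, 0, -115, 0, 0, 0, -1, 0, 0, -150, 0, 0, 0, -1, 0, 0, -170, 0, 0, 0, -1, 0, 0, -170, 0, 0, 0, -1, 0, 0, -170, 0, 0, 0, -1]'

```text
time: 15.0
tool_pos: [536.3, 223.8, 199.5]
orientation: [[0.357, 0.934, -0.001], [0.934, -0.357, 0.0], [0.0, -0.001, -1.0]]
contact_force: [0.3, -0.8, -3.0]
opening: 19.9
finger_force: 30.0
```

```bash
python3 - <<'E'
from h import *
t=viewer.snapshot("top")["img"];s=viewer.snapshot("scene")["img"]
f=lambda im,x,y,w,h,k:cv2.resize(im[y:y+h,x:x+w],None,fx=k,fy=k,interpolation=cv2.INTER_CUBIC)
A=f(t,320,180,133,150,3);B=f(s,340,150,133,150,3)
cv2.imwrite("pics/a5.png",np.hstack([A,B]))
s=manip.state();print(s["time"],s["opening"],s["finger_force"],s["tool_pos"],s["contact_force"])
E
```

```text
15.1 20.039271709982522 29.98178333044052 [535.89153368 223.40748521 198.32502347] [-0.00298957 -0.03028298 -2.6587152 ]
```

View pics/a5.png

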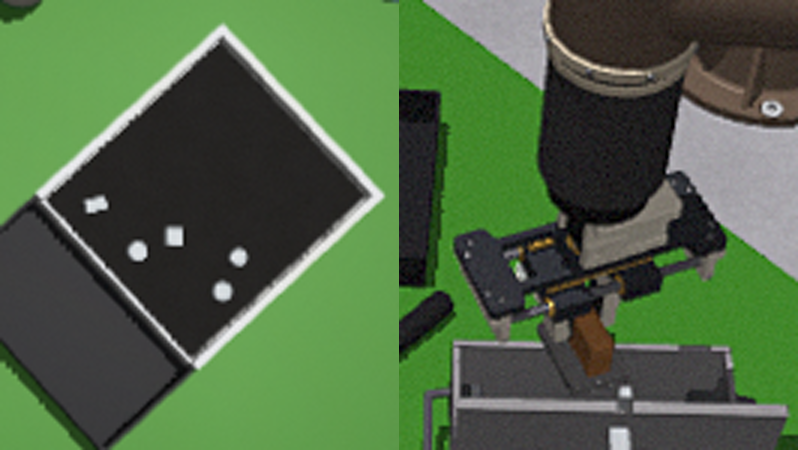

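```bash
python3 - <<'E'
from h import *
px=[(394,188.3),(448,245),(332.7,245.7),(385.3,303)]
th,R,t,e=fit([(120,110),(120,-110),(-120,110),(-120,-110)],[ray("top",p,54)[:2] for p in px]);print("station",th,np.degrees(th),t,e)
for u in [(97,204),(138,251),(175,236),(239,257),(223,291)]: print(np.round(R.T@(ray("top",(u[0]/3+320,u[1]/3+180),48)[:2]-t),1))
E
```

```text
station -0.8105320984610004 -46.44006840169741 [ 570.24526633 -246.47328644] [0.39098856 0.81051226 3.29940592 2.89423505]
[-82.5  65.2]
[-84.4   7.4]
[-49.3  -5.7]
[-18.8 -60.1]
[-51.6 -72.8]
```

```bash
cat >> h.py <<'E'
S_TH=-0.8105; S_T=np.array([570.2,-246.5]); SD=down(S_TH+np.pi/2)
def sw(x,y,z): return np.r_[S_T,0]+frame(S_TH)@np.array([x,y,z],float)
E
python3 - <<'E'
from h import *
way([(sw(35,-70,200),SD)])
E
```

```text
from [535.9 223.4 198.3] t 15.1 open 20.0 ff 29.98178333044052 F [-0.  -0.  -2.7]
[-504.9, 201.4, -1.0] [-0.1, 0.1, 25.5]
```

Call:
carry_out --deltas '[-25, 10, -1, 0, 0, 1, -1, -60, 24, -1, 0, 0, 3, -1, -100, 40, -1, 0, 0, 5, -1, -140, 56, -1, 0, 0, 7, -1, -180, 72, -1, 0, 0, 9, -1, -220, 88, -1, 0, 0, 11, -1, -260, 104, -1, 0, 0, 13, -1, -300, 120, -1, 0, 0, 15, -1, -340, 136, -1, 0, 0, 17, -1, -380, 152, -1, 0, 0, 19, -1, -420, 168, -1, 0, 0, 21, -1, -460, 184, -1, 0, 0, 23, -1, -490, 196, -1, 0, 0, 25, -1, -505, 201, -1, 0, 0, 25.5, -1, -505, 201, -1, 0, 0, 25.5, -1, -505, 201, -1, 0, 0, 25.5, -1]'

```text
time: 16.7
tool_pos: [543.6, -319.2, 199.7]
orientation: [[0.725, 0.689, -0.002], [0.689, -0.725, 0.001], [-0.001, -0.002, -1.0]]
contact_force: [-0.1, -0.1, -1.5]
opening: 19.9
finger_force: 30.0
```

```bash
python3 - <<'E'
from h import *
way([(sw(35,-70,66),SD)])
t=viewer.snapshot("top")["img"];s=viewer.snapshot("scene")["img"]
f=lambda im,x,y,w,h,k:cv2.resize(im[y:y+h,x:x+w],None,fx=k,fy=k,interpolation=cv2.INTER_CUBIC)
cv2.imwrite("pics/a6.png",np.hstack([f(t,320,180,133,150,3),f(s,220,120,133,150,3)]))
E
```

```text
from [ 543.6 -319.2  199.7] t 16.7 open 19.9 ff 29.98164653778076 F [-0.1 -0.1 -1.5]
[-0.5, 0.9, 133.7] [-0.1, 0.0, -0.0]
```

View pics/a6.png

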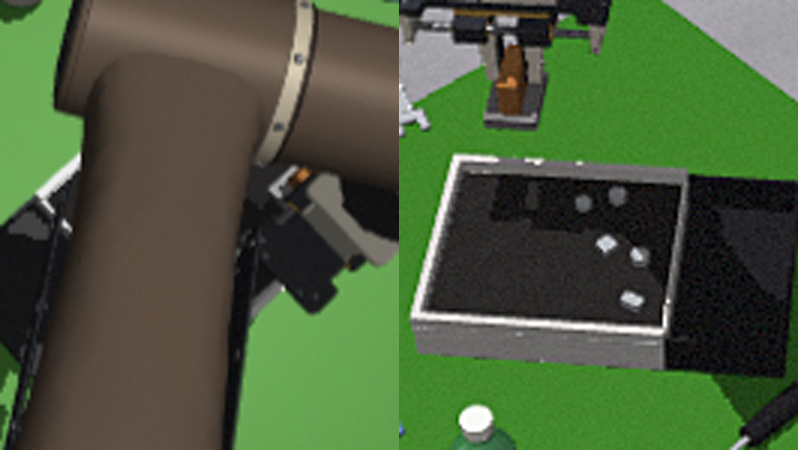

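Call:
carry_out --deltas '[0, 0, 45, 0, 0, 0, -1, 0, 0, 85, 0, 0, 0, -1, 0, 0, 115, 0, 0, 0, -1, 0, 0, 130, 0, 0, 0, -1, 0, 1, 133, 0, 0, 0, -1, 0, 1, 134, 0, 0, 0, -1, 0, 1, 134.5, 0, 0, 0, -1]'

```text
time: 17.5
tool_pos: [545.9, -320.1, 67.8]
orientation: [[0.724, 0.69, 0.002], [0.69, -0.724, -0.001], [0.001, 0.002, -1.0]]
contact_force: [0.0, 0.3, -0.9]
opening: 19.8
finger_force: 30.0
```

Call:
carry_out --deltas '[0, -5, 0, 0, 0, 0, -1, 0, -15, 0, 0, 0, 0, -1, 0, -25, 0, 0, 0, 0, -1, 0, -35, 0, 0, 0, 0, -1, 0, -45, 0, 0, 0, 0, -1, 0, -55, 0, 0, 0, 0, -1, 0, -65, 0, 0, 0, 0, -1, 0, -75, 0, 0, 0, 0, -1, 0, -85, 0, 0, 0, 0, -1, 0, -95, 0, 0, 0, 0, -1, 0, -105, 0, 0, 0, 0, -1, 0, -115, 0, 0, 0, 0, -1, 0, -125, 0, 0, 0, 0, -1, 0, -135, 0, 0, 0, 0, -1, 0, -142, 0, 0, 0, 0, -1, 0, -146, 0, 0, 0, 0, -1, 0, -148, 0, 0, 0, 0, -1, 0, -148, 0, 0, 0, 0, -1]'

```text
time: 19.3
tool_pos: [442.9, -213.0, 66.5]
orientation: [[0.724, 0.689, 0.0], [0.689, -0.724, -0.0], [0.0, 0.0, -1.0]]
contact_force: [0.4, 0.5, -1.5]
opening: 20.0
finger_force: 30.0
```

```bash
python3 - <<'E'
from h import *
way([(sw(10,-10,110),SD),(sw(10,-10,66),SD)])
t=viewer.snapshot("top")["img"];s=viewer.snapshot("scene")["img"]
f=lambda im,x,y,w,h,k:cv2.resize(im[y:y+h,x:x+w],None,fx=k,fy=k,interpolation=cv2.INTER_CUBIC)
cv2.imwrite("pics/a7.png",np.hstack([f(t,320,180,133,150,3),f(s,220,120,133,150,3)]))
E
```

```text
from [ 442.9 -213.    66.5] t 19.3 open 20.0 ff 29.981773495674133 F [ 0.4  0.5 -1.5]
[59.1, 122.0, -43.4] [0.0, -0.0, 0.0]
[59.0, 122.0, 0.6] [0.0, -0.0, 0.0]
```

View pics/a7.png

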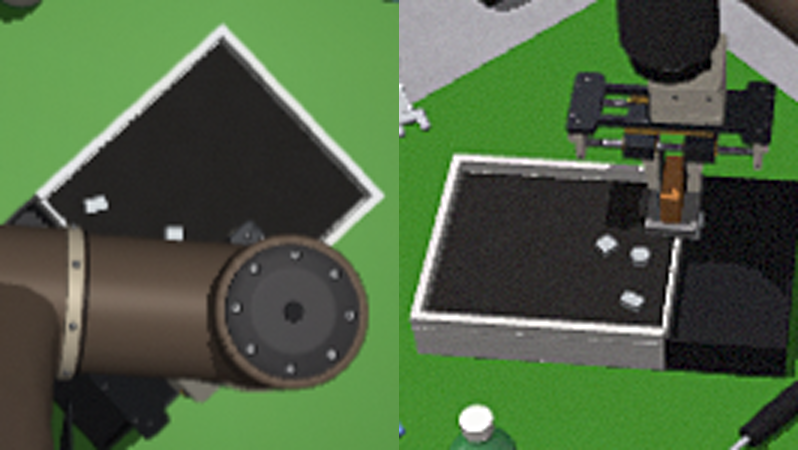

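Call:
carry_out --deltas '[0, 0, -43, 0, 0, 0, -1, 20, 40, -45, 0, 0, 0, -1, 40, 80, -45, 0, 0, 0, -1, 59, 122, -45, 0, 0, 0, -1, 59, 122, -30, 0, 0, 0, -1, 59, 122, -10, 0, 0, 0, -1, 59, 122, 0, 0, 0, 0, -1, 59, 122, 0.5, 0, 0, 0, -1]'

```text
time: 20.2
tool_pos: [569.1, -260.9, 64.8]
orientation: [[0.724, 0.689, -0.002], [0.689, -0.724, 0.0], [-0.002, -0.002, -1.0]]
contact_force: [-0.6, -0.2, -1.7]
opening: 19.7
finger_force: 30.0
```

Call:
carry_out --deltas '[0, -5, 0, 0, 0, 0, -1, 0, -15, 0, 0, 0, 0, -1, 0, -25, 0, 0, 0, 0, -1, 0, -35, 0, 0, 0, 0, -1, 0, -45, 0, 0, 0, 0, -1, 0, -55, 0, 0, 0, 0, -1, 0, -65, 0, 0, 0, 0, -1, 0, -75, 0, 0, 0, 0, -1, 0, -85, 0, 0, 0, 0, -1, 0, -95, 0, 0, 0, 0, -1, 0, -105, 0, 0, 0, 0, -1, 0, -113, 0, 0, 0, 0, -1, 0, -118, 0, 0, 0, 0, -1, 0, -122, 0, 0, 0, 0, -1, 0, -122, 0, 0, 0, 0, -1]'

```text
time: 21.7
tool_pos: [485.4, -172.1, 66.0]
orientation: [[0.724, 0.69, 0.0], [0.69, -0.724, 0.0], [0.0, -0.0, -1.0]]
contact_force: [0.2, -0.0, -2.2]
opening: 19.7
finger_force: 30.0
```

```bash
python3 - <<'E'
from h import *
way([(sw(-20,52,110),SD),(sw(-20,52,66),SD)])
E
```

```text
from [ 485.4 -172.1   66. ] t 21.7 open 19.7 ff 29.9886953830719 F [ 0.2 -0.  -2.2]
[62.1, 92.4, -44.0] [-0.0, -0.0, 0.0]
[62.1, 92.4, 0.0] [-0.0, -0.0, 0.0]
```

Call:
carry_out --deltas '[0, 0, -43, 0, 0, 0, -1, 20, 30, -45, 0, 0, 0, -1, 40, 60, -45, 0, 0, 0, -1, 62, 92, -45, 0, 0, 0, -1, 62, 92, -30, 0, 0, 0, -1, 62, 92, -10, 0, 0, 0, -1, 62, 92, 0, 0, 0, 0, -1, 62, 92, 0.5, 0, 0, 0, -1]'

```text
time: 22.5
tool_pos: [593.4, -196.5, 64.3]
orientation: [[0.724, 0.689, -0.002], [0.689, -0.724, -0.0], [-0.002, -0.001, -1.0]]
contact_force: [0.2, -1.0, -1.5]
opening: 19.5
finger_force: 30.0
```

Call:
carry_out --deltas '[0, -5, 0, 0, 0, 0, -1, 0, -15, 0, 0, 0, 0, -1, 0, -25, 0, 0, 0, 0, -1, 0, -35, 0, 0, 0, 0, -1, 0, -45, 0, 0, 0, 0, -1, 0, -55, 0, 0, 0, 0, -1, 0, -65, 0, 0, 0, 0, -1, 0, -75, 0, 0, 0, 0, -1, 0, -83, 0, 0, 0, 0, -1, 0, -88, 0, 0, 0, 0, -1, 0, -92, 0, 0, 0, 0, -1, 0, -92, 0, 0, 0, 0, -1]'

```text
time: 23.7
tool_pos: [530.3, -129.4, 65.5]
orientation: [[0.724, 0.69, -0.0], [0.69, -0.724, 0.0], [-0.0, -0.0, -1.0]]
contact_force: [0.3, 0.0, -2.2]
opening: 19.5
finger_force: 30.0
```

```bash
python3 - <<'E'
from h import *
way([(sw(-110,62,150),SD),(cw(-45,-60,200),down(C_TH))])
E
```

```text
from [ 530.3 -129.4   65.5] t 23.7 open 19.5 ff 29.992437958717346 F [ 0.3  0.  -2.2]
[10.2, 2.4, -84.5] [-0.0, 0.0, 0.0]
[210.6, -212.3, -134.5] [-0.0, 0.0, -3.4]
```

Call:
carry_out --deltas '[0, 0, -40, 0, 0, 0, -1, 0, 0, -85, 0, 0, 0, -1, 10, -10, -130, 0, 0, 0, -1, 40, -44, -134, 0, 0, -0.5, -1, 70, -78, -134, 0, 0, -1, -1, 100, -111, -134, 0, 0, -1.5, -1, 130, -144, -134, 0, 0, -2, -1, 160, -178, -134, 0, 0, -2.5, -1, 190, -211, -134, 0, 0, -3, -1, 220, -244, -134, 0, 0, -3.4, -1, 238, -264, -134, 0, 0, -3.4, -1, 238, -264, -134, 0, 0, -3.4, -1, 238, -264, -134, 0, 0, -3.4, -1]'

```text
time: 25.0
tool_pos: [520.8, 226.2, 199.0]
orientation: [[0.681, 0.732, -0.001], [0.732, -0.681, -0.001], [-0.001, -0.0, -1.0]]
contact_force: [-0.1, -1.3, -1.6]
opening: 19.7
finger_force: 30.0
```

```bash
python3 - <<'E'
from h import *
way([(cw(-15,-10,30),down(C_TH))])
t=viewer.snapshot("top")["img"];s=viewer.snapshot("scene")["img"]
f=lambda im,x,y,w,h,k:cv2.resize(im[y:y+h,x:x+w],None,fx=k,fy=k,interpolation=cv2.INTER_CUBIC)
g=lambda i:np.clip(i.astype(float)*1.8,0,255).astype(np.uint8)
cv2.imwrite("pics/a8.png",g(np.hstack([f(t,290,180,160,150,2.5),f(s,220,150,160,150,2.5)])))
E
```

```text
from [520.8 226.2 199. ] t 25.0 open 19.7 ff 29.992503225803375 F [-0.1 -1.3 -1.6]
[-0.6, 0.0, 169.0] [-0.0, 0.0, 0.0]
```

View pics/a8.png

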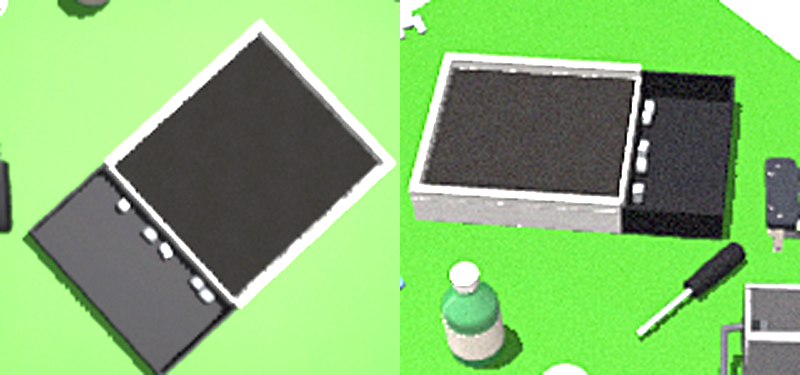

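Call:
carry_out --deltas '[0, 0, 45, 0, 0, 0, -1, 0, 0, 90, 0, 0, 0, -1, 0, 0, 130, 0, 0, 0, -1, 0, 0, 155, 0, 0, 0, -1, 0, 0, 165, 0, 0, 0, -1, 0, 0, 168, 0, 0, 0, -1, 0, 0, 169, 0, 0, 0, -1, 0, 0, 169, 0, 0, 0, -1]'

```text
time: 25.9
tool_pos: [521.9, 226.2, 31.9]
orientation: [[0.682, 0.731, 0.002], [0.731, -0.682, 0.002], [0.002, 0.0, -1.0]]
contact_force: [0.5, -0.6, -2.5]
opening: 19.9
finger_force: 30.0
```

Call:
carry_out --deltas '[0, 0, 0, 0, 0, 0, 1, 0, 0, 0, 0, 0, 0, 1, 0, 0, 0, 0, 0, 0, 1, 0, 0, 0, 0, 0, 0, 1, 0, 0, 0, 0, 0, 0, 1, 0, 0, 0, 0, 0, 0, 1, 0, 0, -40, 0, 0, 0, 1, 0, 0, -90, 0, 0, 0, 1, 0, 0, -140, 0, 0, 0, 1, 0, 0, -190, 0, 0, 0, 1, 0, 0, -240, 0, 0, 0, -1, 0, 0, -290, 0, 0, 0, -1, 0, 0, -300, 0, 0, 0, -1]'

```text
time: 27.2
tool_pos: [522.9, 226.4, 337.4]
orientation: [[0.682, 0.731, 0.009], [0.731, -0.682, 0.005], [0.01, 0.003, -1.0]]
contact_force: [0.1, 0.1, -0.8]
opening: 69.3
finger_force: 0.0
```

```bash
python3 - <<'E'
from h import *
D=down(C_TH)
way([(cw(135,60,340),D),(cw(135,60,225),D)])
for a in np.linspace(95,-1,21):
    r=np.radians(a);x=75-135*np.cos(r)+10*np.sin(r)+10;z=90.5+135*np.sin(r)+10*np.cos(r)
    print(f"{x-135:.0f}, 0, {225-z:.0f}, 0, 0, 0, -1",end=", ")
E
```

```text
from [522.9 226.4 337.4] t 27.2 open 69.3 ff 0.0 F [ 0.1  0.1 -0.8]
[147.6, -71.4, -1.3] [0.2, -0.6, -0.0]
[146.5, -71.8, 113.7] [0.2, -0.6, -0.0]
-28, 0, 1, 0, 0, 0, -1, -40, 0, -0, 0, 0, 0, -1, -51, 0, -1, 0, 0, 0, -1, -62, 0, -0, 0, 0, 0, -1, -73, 0, 1, 0, 0, 0, -1, -84, 0, 4, 0, 0, 0, -1, -95, 0, 7, 0, 0, 0, -1, -106, 0, 11, 0, 0, 0, -1, -116, 0, 16, 0, 0, 0, -1, -126, 0, 22, 0, 0, 0, -1, -135, 0, 29, 0, 0, 0, -1, -143, 0, 36, 0, 0, 0, -1, -151, 0, 45, 0, 0, 0, -1, -158, 0, 53, 0, 0, 0, -1, -165, 0, 63, 0, 0, 0, -1, -170, 0, 73, 0, 0, 0, -1, -175, 0, 83, 0, 0, 0, -1, -179, 0, 93, 0, 0, 0, -1, -182, 0, 104, 0, 0, 0, -1, -184, 0, 116, 0, 0, 0, -1, -185, 0, 127, 0, 0, 0, -1,
```

Call:
carry_out --deltas '[0, 0, 0, 0, 0, 0, -1, 0, 0, 0, 0, 0, 0, -1, 40, -20, 0, 0, 0, 0, -1, 80, -40, 0, 0, 0, 0, -1, 115, -60, 0, 0, 0, 0, -1, 148, -72, 0, 0, 0, 0, -1, 148, -72, 0, 0, 0, 0, -1, 148, -72, 0, 0, 0, 0, -1, 148, -72, 40, 0, 0, 0, -1, 148, -72, 80, 0, 0, 0, -1, 148, -72, 114, 0, 0, 0, -1, 148, -72, 114, 0, 0, 0, -1, 148, -72, 114, 0, 0, 0, -1]'

```text
time: 28.5
tool_pos: [569.4, 382.1, 217.0]
orientation: [[0.682, 0.731, -0.0], [0.731, -0.682, -0.001], [-0.001, 0.001, -1.0]]
contact_force: [-0.5, -0.1, 1.3]
opening: 0.5
finger_force: 0.0
```

```bash
python3 - <<'E'
from h import *
way([(cw(135,60,225),down(C_TH))])
E
```

```text
from [569.4 382.1 217. ] t 28.5 open 0.5 ff 0.0 F [-0.5 -0.1  1.3]
[2.0, 0.7, -8.0] [0.0, 0.1, -0.1]
```

Call:
carry_out --deltas '[-26, 0, -7, 0, 0, 0, -1, -38, 0, -8, 0, 0, 0, -1, -49, 0, -9, 0, 0, 0, -1, -60, 0, -8, 0, 0, 0, -1, -71, 0, -7, 0, 0, 0, -1, -82, 0, -4, 0, 0, 0, -1, -93, 0, -1, 0, 0, 0, -1, -104, 0, 3, 0, 0, 0, -1, -114, 0, 8, 0, 0, 0, -1, -124, 0, 14, 0, 0, 0, -1, -133, 0, 21, 0, 0, 0, -1, -141, 0, 28, 0, 0, 0, -1, -149, 0, 37, 0, 0, 0, -1, -156, 0, 45, 0, 0, 0, -1, -163, 0, 55, 0, 0, 0, -1, -168, 0, 65, 0, 0, 0, -1, -173, 0, 75, 0, 0, 0, -1, -177, 0, 85, 0, 0, 0, -1, -180, 0, 96, 0, 0, 0, -1, -182, 0, 107, 0, 0, 0, -1]'

```text
time: 30.5
tool_pos: [444.9, 249.6, 108.5]
orientation: [[0.682, 0.731, -0.0], [0.731, -0.682, -0.0], [-0.0, 0.0, -1.0]]
contact_force: [1.1, 0.7, 0.4]
opening: 0.2
finger_force: 0.5
```

Call:
carry_out --deltas '[0, 0, 5, 0, 0, 0, -1, 0, 0, 9, 0, 0, 0, -1, 0, 0, 11, 0, 0, 0, -1, 0, 0, 12, 0, 0, 0, -1]'

```text
time: 30.9
tool_pos: [444.8, 249.4, 100.2]
orientation: [[0.681, 0.732, -0.0], [0.732, -0.681, -0.001], [-0.001, 0.001, -1.0]]
contact_force: [-18.1, -5.5, 42.6]
opening: 0.8
finger_force: 21.6
```

Call:
carry_out --deltas '[0, 0, -40, 0, 0, 0, -1, 0, 0, -85, 0, 0, 0, -1, -30, 20, -100, 0, 0, 0, 1, -60, 40, -100, 0, 0, 0, 1, -97, 60, -100, 0, 0, 0, 1, -97, 60, -100, 0, 0, 0, 1, -97, 60, -100, 0, 0, 0, 1, -97, 60, -100, 0, 0, 0, 1]'

```text
time: 31.7
tool_pos: [423.2, 138.6, 197.6]
orientation: [[0.682, 0.731, 0.001], [0.731, -0.682, 0.0], [0.001, 0.0, -1.0]]
contact_force: [0.1, -0.1, 0.9]
opening: 42.6
finger_force: 0.0
```

```bash
python3 - <<'E'
from h import *
s=manip.state();print(frame(C_TH).T@(s["tool_pos"]-np.r_[C_T,0]),s["opening"])
cv2.imwrite("pics/a9.png",np.hstack([crop("top",170,220,100,120,4),crop("scene",350,190,100,120,4)]))
for th in(.9,1.0): 
  p=cw(-86.5-59.06*np.cos(1.077-th),0,56+59.06*np.sin(1.077-th));print(p,(proj("top",p)-[170,220])*4,(proj("scene",p)-[350,190])*4)
E
```

```text
[-144.78809203    1.72019071  197.60607735] 42.59037591961355
[424.61002111 137.57015925  66.39912186] [320.54511652 299.23237392] [203.53942316 224.61832572]
[424.10033749 137.0230475   60.54312753] [322.11596145 300.19503361] [202.70160483 229.09418243]
```

View pics/a9.png

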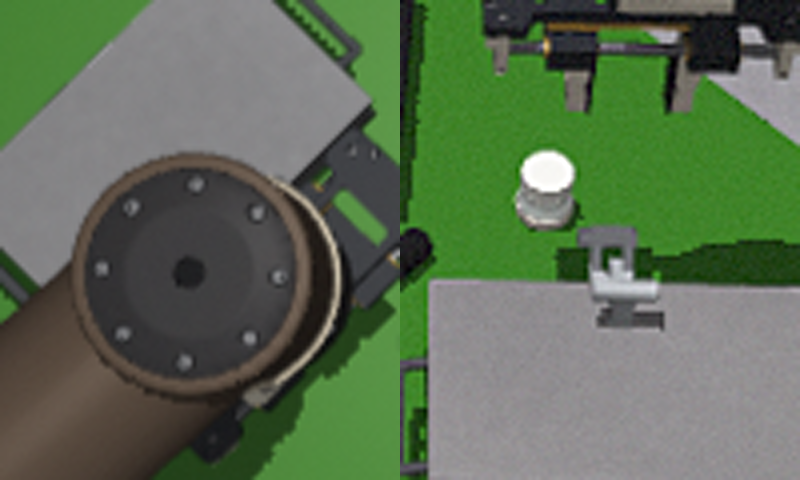

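Call:
carry_out --deltas '[0, 0, 30, 0, 0, 0, 1, 0, 0, 50, 0, 0, 0, 1, 0, 0, 50, 0, 0, 0, 1, 0, 0, 50, 0, 0, 0, 1, 0, 0, 90, 0, 0, 0, 1, 0, 0, 125, 0, 0, 0, 1, -1, 1, 150, 0, 0, 0, 1, -1, 1, 154, 0, 0, 0, 1, -1, 1, 154, 0, 0, 0, 1, -1, 1, 154, 0, 0, 0, -1, -1, 1, 154, 0, 0, 0, -1, -1, 1, 154, 0, 0, 0, -1, -1, 1, 154, 0, 0, 0, -1, -1, 1, 154, 0, 0, 0, -1, -1, 1, 154, 0, 0, 0, -1, -1, 1, 154, 0, 0, 0, -1, -1, 1, 154, 0, 0, 0, -1, -1, 1, 154, 0, 0, 0, -1]'

```text
time: 33.6
tool_pos: [422.1, 137.1, 43.2]
orientation: [[0.683, 0.73, -0.001], [0.73, -0.683, 0.001], [-0.0, -0.001, -1.0]]
contact_force: [-6.0, 5.9, 0.7]
opening: 39.6
finger_force: 30.0
```

Call:
carry_out --deltas '[0, 0, -1.5, 0, 0, 0, -1, 0.6, 0, -5, 0, 0, 0, -1, 1.8, 0, -10, 0, 0, 0, -1, 3.6, 0, -15.7, 0, 0, 0, -1, 6, 0, -21, 0, 0, 0, -1, 9, 0, -26, 0, 0, 0, -1, 12.6, 0, -31, 0, 0, 0, -1, 16.6, 0, -35.5, 0, 0, 0, -1, 20.8, 0, -39.5, 0, 0, 0, -1, 25.6, 0, -43, 0, 0, 0, -1, 30.6, 0, -46, 0, 0, 0, -1, 31.5, 0, -46.5, 0, 0, 0, -1, 31.5, 0, -46.5, 0, 0, 0, -1]'

```text
time: 34.9
tool_pos: [440.8, 157.3, 88.7]
orientation: [[0.683, 0.73, -0.007], [0.73, -0.683, -0.004], [-0.008, -0.002, -1.0]]
contact_force: [-10.6, -1.4, 6.0]
opening: 39.4
finger_force: 30.0
```

```bash
python3 - <<'E'
from h import *
s=manip.state();print(frame(C_TH).T@(s["tool_pos"]-19*s["orientation"][:,2]-np.r_[C_T,0]),s["opening"],s["contact_force"])
E
```

```text
[-118.96606481    1.54817271  107.7197021 ] 39.36706969645623 [-10.63370951  -1.37140079   6.02565769]
```

Call:
carry_out --deltas '[2, 0, -0.5, 0, 0, 0, -1, 4, 0, -1, 0, 0, 0, -1, 5, 0, -1, 0, 0, 0, -1]'

```text
time: 35.2
tool_pos: [443.1, 159.7, 89.9]
orientation: [[0.683, 0.73, -0.009], [0.73, -0.683, -0.007], [-0.011, -0.002, -1.0]]
contact_force: [-19.5, -7.0, 19.0]
opening: 39.4
finger_force: 30.0
```

Call:
carry_out --deltas '[-3, 0, 0, 0, 0, 0, 1, -3, 0, 0, 0, 0, 0, 1, -3, 0, 0, 0, 0, 0, 1, -3, 0, 0, 0, 0, 0, 1, -3, 0, 0, 0, 0, 0, 1, -3, 0, -50, 0, 0, 0, 1, -3, 0, -100, 0, 0, 0, 1, -3, 0, -150, 0, 0, 0, 1, -40, 30, -150, 0, 0, 0, 1, -40, 80, -150, 0, 0, 0, 1, -40, 130, -150, 0, 0, 0, 1, -40, 180, -150, 0, 0, 0, 1, -40, 230, -150, 0, 0, 0, 1, -40, 230, -150, 0, 0, 0, 1, -40, 230, -150, 0, 0, 0, 1]'

```text
time: 36.7
tool_pos: [588.9, -24.0, 239.7]
orientation: [[0.684, 0.729, -0.002], [0.729, -0.684, -0.0], [-0.002, -0.001, -1.0]]
contact_force: [0.2, 0.5, 0.5]
opening: 87.8
finger_force: 0.0
```

```bash
python3 - <<'E'
from h import *
s=manip.state();print(s["time"],s["tool_pos"],s["opening"],s["contact_force"])
cv2.imwrite("pics/b0.png",np.hstack([crop("top",150,200,130,120,3),crop("scene",340,200,130,120,3)]))
cv2.imwrite("pics/b1.png",np.hstack([viewer.snapshot("top")["img"],]))
E
```

```text
36.7 [588.88040368 -23.98604225 239.72725954] 87.83569030725354 [0.15427979 0.49469757 0.49463166]
```

View pics/b0.png

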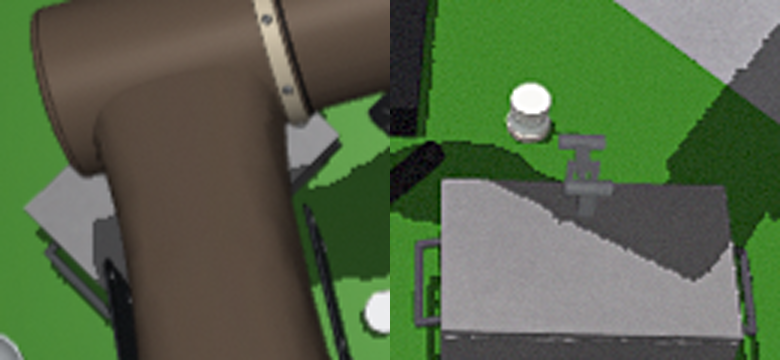

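```bash
python3 - <<'E'
from h import *
im=viewer.snapshot("scene")["img"];g=cv2.cvtColor(im,cv2.COLOR_BGR2GRAY)
f=cv2.resize(im[150:270,215:375],None,fx=4,fy=4,interpolation=cv2.INTER_CUBIC)
cv2.imwrite("pics/b2.png",np.clip(f.astype(float)*1.6,0,255).astype(np.uint8))
E
```

```text
(no output)
```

View pics/b2.png

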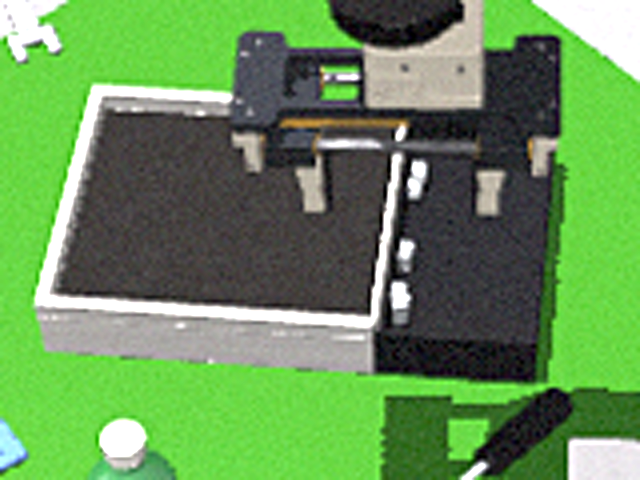

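```bash
python3 -c "
from workcell import workorder
print(workorder.hand_in())"
```

```text
the job is handed in; nothing more can be done
None
```

I handed the job in at about 37 s of robot time: all five bits were in the tray, the lid was shut and the hasp was up over the staple in the last pictures. The scraper was released in the chest but not checked once the lid was closed, and the hand-in returned no verdict.

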